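Bring the inspection slide to rest at the camera index

ROBOT

A 6-joint arm with a two-finger parallel gripper is mounted at the origin on the work surface. World frame = base frame: x ahead of the robot, y to its left, z up, the work surface at z = 0. Lengths are in m, angles in rad, forces in N, time in s.
With the tool pointing down it reaches from about 0.325 to 0.9 m from the base axis. Payload 6.1 kg.
Tool frame: the origin (TCP) lies midway between the tips of the shut fingers; the grasp point (between the pads) lies manip.grip_depth behind it (manip.grip_depth is the distance from the TCP to the grasp point, in m); z points along the fingers, y is the line along which they close (so a half turn about z gives the same grasp; the last joint's range is limited). The gripper opens to 85 mm and grips with 20 to 120 N. Pads are 22 mm wide; open, the fingers measure 114 mm over their backs; the gripper's body (76 mm by 85 mm) begins 54 mm behind the grasp point. The pads swing forward as they close: fully open they stand 13 mm farther back than shut.
Start: joints at [1.214, 0.22, 1.526, -0, 1.395, -0.126], TCP at [0.143, 0.608, 0.231] pointing down, gripper open.
Joint ranges: [-2.98, 2.98], [-0.91, 2.08], [0.09, 2.57], [-1.24, 4.39], [0.2, 2.65], [-2.68, 2.68]. Speed limits (rad/s): [2.57, 2.57, 3.01, 3.14, 3.14, 3.14].

INTERFACE

Orientations are given as a unit quaternion [x, y, z, w].
In Python, from cell import manip, capture, ticket gives the robot as it stands.
- The arm moves only by the shell command python3 -m handwheel 'ROWS' [OPENING]. ROWS is JSON, a list of rows, each a list of 6 numbers: the shift along the tool's x, y, z in units of 25 cm (1.0 is 25 cm), then the turn, a rotation vector about the tool's x, y, z in units of 90 degrees (1.0 is 90 degrees). In form: [[dx, dy, dz, rx, ry, rz], ...]. A call has 1 to 12 rows; each row shifts and turns the commanded pose from where the row before left it, along the tool's axes as they then stand; what a row does not reach is not made up. A row lasts 1/8 s, in which the tool goes at most 62.5 mm and 10.7 degrees, less where a joint would pass 70% of its speed; a pose out of reach is approached as far as the arm can. A call with a number of a shift or a turn outside -1 to 1 is refused whole. A call with a gripper value outside its range is refused whole. OPENING is the opening, from 0 (shut) to 1 (fully open), set as the call begins (- or left out, the last holds). The fingers move at their own pace and stop on an object; the grip force is fixed at half the most. Time passes only in rows, so rows that do not move let the fingers close. It gives the time, the measured TCP pose, the force, the opening and the grip force at its end, in the units of the state.
- manip.state(): the state, without advancing time (a new reading comes with each control period).
- capture(name): name is "scene" or "top" or "wrist"; returns a dict with "pixels" (420x560x3 uint8, blue, green, red), "fx", "fy", "cx", "cy" (pixels), "D" ([k1, k2, p1, p2, k3] as OpenCV has them; the pictures are not rectified), "origin" and "attitude" of the camera in the world; the wrist camera has in their place "tool_from_camera" (4x4, takes a point from camera to tool coordinates, whose origin is the TCP and whose axes are the flange's). Camera axes: x right, y down, z forward; pixel columns grow to the right and rows downward; lengths in m; the calibration is good to about 2 mm. A picture is of the moment at which its call begins: read the wrist's pose just before it. There is no depth.
- ticket.sign_off(): hands the job in; it is judged then, once.
The state is a dict: "t": time; "joints": joint angles; "qd": joint speeds; "joint_torque": joint torques, N m; "ee_pos": TCP position; "tcp_rot": TCP orientation; "force": force on the tool from outside, world axes, zero at the start; "torque": the same for the moment, N m; "finger_gap": opening from 0.0 (shut) to 1.0 (fully open); "finger_force": force on a finger pad.
Only numpy, scipy, OpenCV 4.12 (cv2) and the standard library are available. Lean on these libraries where they do the work, as an engineer would, in place of code of your own. Each camera call takes 0.05 s, during which the arm holds its last target. There are 200 camera calls.

TASK

Push the heavy, almost frictionless carriage of the measuring slide along its rail until the black line across its white deck is level with the red index plates that stand on both sides of the rail at the side camera, brake it to rest there and leave it standing still with nothing touching it. Push and brake only against the upright outer faces of its two blue ends (touch neither their tops, nor the deck, nor the covered watch movement standing on it), keep it slower than 0.25 m/s, and do not let it strike either end stop. Leave the movement standing where it is on the deck and leave everything else on the bench alone.

Things in the scene. Friction and masses are not known exactly. Their poses are not given: they have to be found in the camera images.
- rail: Fixed measuring slide: aluminium base plate 130 mm (x) by 620 mm (y) by 14 mm with two steel rails up to 26 mm high. Origin: centre of its underside, on the bench. The carriage travels along this body's +y axis (roughly world +y; the slide's yaw varies). End stops 50 mm high at both ends, with faces at y = -280 mm (grey, start end) and y = +280 mm (red, far end) of this frame.
- carriage (a joint): Travel of the carriage along the rail's +y, m: starts at 0.085; 0 touches the grey start stop, 0.40 the red far stop. Carriage centre: x = 0, y = -0.200 + value in the rail's frame. Level bearings: friction 0.001 N, drag 0.25 N per m/s; moving mass nominally 1.94 kg with deck and movement (true mass +-40 %). Let go, it coasts, time constant about 8 s: from 0.02 m/s it rolls on some 55 to 125 mm.
- carriage_line (a point): End (on the +x side) of the thin black line across the middle of the white deck, 60 mm above the bench, 55 mm to the +x side of the carriage centre.
- start_pad (a point): Centre of the outer face of the blue pad on the carriage's start end (rail -y side), 72 mm above the bench, 80 mm from the carriage centre. The upright face looks to rail -y, is 110 mm wide and reaches from 30 to 90 mm above the bench; push it towards +y. A blue strip (part of the deck) caps the pad's top (to 94 mm) and its two sides, set back 3 mm from the face.
- far_pad (a point): The same for the blue pad on the far end: face looks to rail +y, 80 mm from the carriage centre, 72 mm above the bench; brake or push back here.
- deck: White deck of the carriage, fixed to it: 110 mm (x) by 140 mm (y, along the rail), top 60 mm above the bench, with blue end plates behind and over the pads. Origin: under the carriage centre at bench height (x = 0, y = centre). Must not be touched.
- holder: Loose movement holder with a clear dust cover, grey foot 68 mm in diameter, 53 mm high, 140 g, standing in the middle of the deck (top 113 mm above the bench). Origin: centre of its underside. Must not be touched and must stay in place.
- index: Fixed inspection station: black camera (top 114 mm above the bench) on a stand on the rail's +x side, red index plate before it. Its place along the rail varies. Origin: on the rail's centre line at bench height, level with the index; axes parallel to the rail's. Solid: x from 72 to 190 mm, y within 30 mm; a second index plate on the -x side: x from -102 to -72 mm, 50 mm high.
- index_mark (a point): Tip pointer of the red index plate, 66 mm to the +x side of the rail's centre line, 75 mm above the bench; axes parallel to the rail's. The carriage is in place when the carriage line has the same y along the rail as this point, within 12 mm; the far stop then lies 70 to 170 mm further on.
- blue_dish: Loose light blue round dish, 110 mm wide, 22 mm high, bystander beyond the slide. Origin: centre of underside.
- parts_tray: Loose black divided tray 110 by 160 by 25 mm, bystander at the right near the robot. Origin: centre of underside.
- rose_case: Loose rose box 90 by 90 by 50 mm, bystander to the right of the slide. Origin: centre of underside.
- blower: Loose black rubber dust blower, 60 mm wide, 110 mm high, bystander beyond the left end of the slide. Origin: centre of underside.
- screwdriver: Loose small screwdriver with red handle, 130 mm long, bystander at the left near the robot.
- tweezers: Loose steel tweezers, 120 mm long, lying flat, bystander at the left near the robot.
- oil_jar: Loose small jar with orange cap, 40 mm wide, 50 mm high, bystander at the far left. Origin: centre of underside.
There are look-alikes about, which are no part of the job. Leave any green or orange look-alike of the holder alone.

How it is judged:
On the way, in this order (a step that is already met when the one before it is completed fails the run):
1. the carriage has been brought to within 100 mm of the index (y of carriage_line in the frame of index_mark above -0.1 m).
2. the carriage stands still at the index for 1.5 s (y of carriage_line in the frame of index_mark between -0.012 and 0.012 m and velocity of joint carriage between -0.008 and 0.008 m/s), for 1.5 s.
At the end, for the whole second after the job is handed in: The carriage line is within 12 mm of the index along the rail, the carriage moves slower than 8 mm/s, and the covered movement stands within 15 mm of the middle of the deck, upright (all of step 2 and horizontal distance between holder and deck below 0.015 m and angle between holder's own z axis and vertical below 0.15 rad); the robot touches nothing.
It fails at once if the carriage struck an end stop (came within 3 mm of its end of travel) (value of joint carriage above 0.397 m or value of joint carriage below 0.003 m).
It fails at once if the carriage went faster than 0.25 m/s (velocity of joint carriage above 0.25 m/s or velocity of joint carriage below -0.25 m/s).
It fails at once if the robot touched the deck or the covered movement, not only the blue pads (contact force between any of the fingers, the arm and deck above 0.5 N or contact force between any of the fingers, the arm and holder above 0.5 N).
It fails at once if the covered movement slid or tipped on the deck (not (horizontal distance between holder and deck below 0.015 m and angle between holder's own z axis and vertical below 0.15 rad)).
It fails at once if a bystander was pushed away (distance of any of blue_dish, parts_tray, rose_case, blower, screwdriver, tweezers, oil_jar from where it was at the start of the episode above 0.02 m).
It also fails if it takes over 42 s, if anything falls off the work surface, if the arm or the gripper's body presses on something with over 40 N, if the wrist force passes 120 N, or if a joint passes its speed limit or range.

## Working session

There is one attempt and no reset: what is moved stays moved. The work goes in short steps, Python scripts to look and compute and a shell command to move; the robot and the scene stay as the last step left them, time stands still between calls to the robot, and variables do not carry over. Pictures are saved under pics/ and viewed, at most 10 in all, crops included, and the job is handed in when it is done.

```bash
ls; mkdir -p pics; python3 - <<'E'
from cell import manip, capture
import cv2, numpy as np, pickle
s=manip.state(); print({k:np.round(v,4).tolist() for k,v in s.items()}, manip.grip_depth)
d={n:capture(n) for n in ("scene","top")}
pickle.dump(d,open("cap0.pkl","wb"))
for n,c in d.items():
    cv2.imwrite(f"pics/{n}0.png",c["pixels"]); print(n,{k:np.round(v,4).tolist() for k,v in c.items() if k!="pixels"})
E
```

```text
pics
{'t': 0.0, 'joints': [1.2139, 0.2212, 1.5276, -0.0, 1.3947, -0.1261], 'qd': [-0.0008, 0.0015, -0.0005, -0.0, -0.0003, 0.0004], 'joint_torque': [-0.0006, -49.6913, -38.9388, -0.0003, 0.0115, -0.0], 'ee_pos': [0.1428, 0.6079, 0.2302], 'tcp_rot': [0.1151, 0.9934, -0.0009, -0.0002], 'force': [-1.0238, 0.3363, -0.1618], 'torque': [0.0176, 0.0001, -0.0048], 'finger_force': 0.0, 'finger_gap': 1.0006} 0.0187
scene {'fx': 501.8222, 'fy': 501.8222, 'cx': 284.2786, 'cy': 206.5793, 'D': [-0.1638, 0.0, 0.0, 0.0, 0.0], 'origin': [1.3001, 0.6823, 1.0666], 'attitude': [0.3685, 0.8397, -0.3613, -0.169]}
top {'fx': 519.6768, 'fy': 519.6768, 'cx': 284.9263, 'cy': 205.7925, 'D': [-0.2024, 0.0, 0.0, 0.0, 0.0], 'origin': [0.2398, 0.007, 1.8615], 'attitude': [0.7097, -0.7007, 0.0543, -0.0494]}
```

View pics/scene0.png

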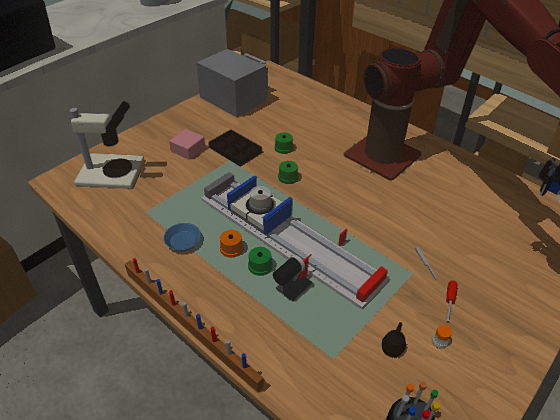

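View pics/top0.png

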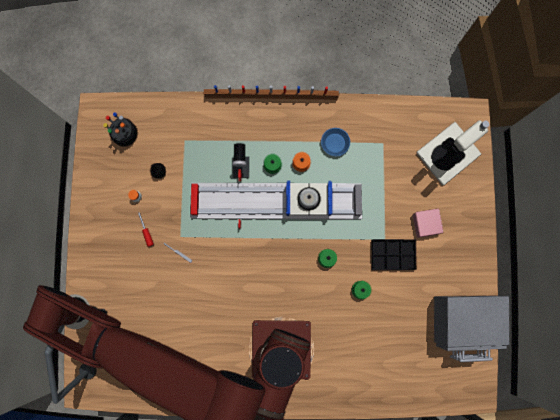

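The scene picture shows the slide with its grey stop at about (218,185) and its red stop at (372,284). The carriage has blue ends at (241,190) and (278,214), and the camera with its red index plate is at (295,270). In the top picture the grey stop is at (359,200), the red stop at (195,200), the blue ends at (288,199) and (330,199), and the index plates at (239,175) and (239,225).

The holder candidates in the top picture are grey (309,198), green (272,164), (327,258) and (361,290), and orange (302,161). The grey one on the white deck fits the description. I'll confirm it in a crop and measure.

```bash
cat > h.py <<'E'
import cv2, numpy as np, pickle
from scipy.spatial.transform import Rotation as R
def ray(c,uv,z):
    K=np.array([[c["fx"],0,c["cx"]],[0,c["fy"],c["cy"]],[0,0,1]])
    p=cv2.undistortPoints(np.array(uv,float).reshape(-1,1,2),K,np.array(c["D"])).reshape(-1,2)
    d=R.from_quat(c["attitude"]).apply(np.c_[p,np.ones(len(p))]); o=np.array(c["origin"])
    return o+d*((z-o[2])/d[:,2])[:,None]
def blobs(c,lo,hi,amin=8):
    m=cv2.inRange(cv2.cvtColor(c["pixels"],cv2.COLOR_BGR2HSV),lo,hi)
    n,l,st,ce=cv2.connectedComponentsWithStats(m)
    return [(st[i].tolist(),ce[i].round(2).tolist()) for i in range(1,n) if st[i][4]>=amin],l
E
python3 - <<'E'
from h import *
d=pickle.load(open("cap0.pkl","rb"))
for n,c in d.items():
    for nm,lo,hi in (("blue",(110,120,60),(130,255,255)),("red",(0,150,80),(6,255,255)),("red2",(174,150,80),(180,255,255))):
        for b in blobs(c,lo,hi)[0]: print(n,nm,b)
c=d["top"]["pixels"][140:250,180:375]
cv2.imwrite("pics/crop1.png",cv2.resize(c,None,fx=4.1,fy=4.1,interpolation=cv2.INTER_CUBIC))
E
```

```text
scene blue ([227, 176, 30, 34, 139], [238.14, 189.43])
scene blue ([247, 183, 7, 5, 9], [250.33, 185.33])
scene blue ([551, 182, 9, 8, 27], [555.74, 185.37])
scene blue ([241, 189, 6, 5, 8], [243.62, 190.5])
scene blue ([553, 190, 5, 4, 9], [554.89, 191.33])
scene blue ([232, 192, 8, 8, 16], [235.38, 195.5])
scene blue ([263, 197, 29, 37, 361], [275.6, 215.39])
scene blue ([156, 279, 6, 15, 33], [158.64, 285.48])
scene blue ([196, 314, 6, 15, 40], [198.18, 320.85])
scene blue ([242, 353, 4, 15, 34], [243.35, 359.29])
scene blue ([409, 407, 4, 9, 15], [410.27, 411.33])
scene red ([523, 12, 10, 11, 21], [527.19, 16.95])
scene red ([548, 33, 9, 8, 25], [552.76, 36.68])
scene red ([555, 39, 5, 4, 8], [557.0, 40.75])
scene red ([547, 42, 13, 10, 18], [554.11, 46.61])
scene red ([346, 139, 58, 37, 351], [372.54, 160.73])
scene red ([397, 161, 14, 5, 22], [403.77, 163.32])
scene red ([339, 229, 8, 17, 33], [341.39, 235.67])
scene red ([303, 254, 8, 8, 18], [306.33, 257.89])
scene red ([133, 258, 5, 15, 29], [134.76, 264.03])
scene red ([357, 267, 30, 35, 344], [370.35, 282.9])
scene red ([446, 281, 11, 22, 182], [451.41, 290.82])
scene red ([169, 290, 5, 15, 29], [170.83, 295.76])
scene red ([210, 327, 5, 15, 36], [212.31, 332.42])
scene red ([422, 410, 9, 9, 54], [425.8, 413.83])
top blue ([113, 113, 4, 3, 10], [114.5, 114.0])
top blue ([286, 181, 4, 34, 127], [287.57, 197.68])
top blue ([328, 181, 5, 34, 133], [329.52, 197.7])
top red ([106, 116, 4, 4, 13], [107.15, 117.46])
top red ([238, 169, 3, 12, 28], [239.07, 174.75])
top red ([191, 184, 7, 31, 193], [193.85, 198.49])
top red ([238, 220, 3, 8, 15], [239.07, 223.53])
top red ([142, 228, 12, 19, 116], [147.35, 236.97])
```

View pics/crop1.png

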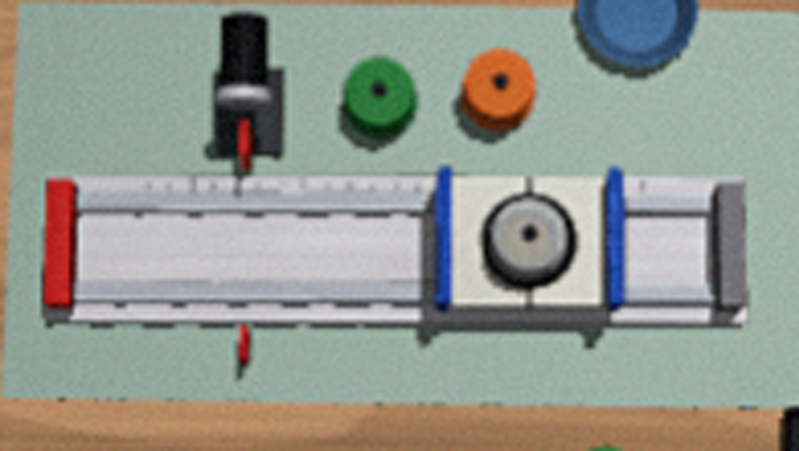

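The crop confirms it: the grey covered movement stands on the deck between the blue ends. The black line is at crop (529,185), the red plates at (244,145) and (244,345), and the pointer tip at about (240,185).

```bash
python3 - <<'E'
from h import *
c=pickle.load(open("cap0.pkl","rb"))["top"]
b=ray(c,[[287.57,197.68],[329.52,197.7]],.090)
st=ray(c,[[193.85,198.49]],.048)
gs=ray(c,[[180+731/4.1,140+245/4.1]],.05)
ix=ray(c,[[239.07,174.75]],.07); ix2=ray(c,[[239.07,223.53]],.045)
ln=ray(c,[[180+529/4.1,140+183/4.1],[180+529/4.1,140+298/4.1]],.06)
dish=ray(c,[[327,258],[302,161],[272,164]],.05)
for n,v in dict(blue=b,far=st,grey=gs,ix=ix,ix2=ix2,line=ln,decoys=dish).items(): print(n,v.round(4).tolist())
print("blue spacing",np.linalg.norm(b[0]-b[1]),"mid",b.mean(0))
ax=(st-gs)[0]; print("yaw of rail y from world y",np.degrees(np.arctan2(-ax[0],ax[1])), "len",np.linalg.norm(ax[:2]))
p=ix2-ix; print("plates yaw",np.degrees(np.arctan2(-p[0,1],-p[0,0])),np.linalg.norm(p))
E
```

```text
blue [[0.5303, -0.0125, 0.09], [0.5322, -0.1578, 0.09]]
far [[0.53, 0.3198, 0.048]]
grey [[0.5329, -0.2641, 0.05]]
ix [[0.6132, 0.1589, 0.07]]
ix2 [[0.4433, 0.1566, 0.045]]
line [[0.5829, -0.0881, 0.06], [0.4831, -0.0886, 0.06]]
decoys [[0.3258, -0.1529, 0.05], [0.6705, -0.0631, 0.05], [0.658, 0.044, 0.05]]
blue spacing 0.14524124725894275 mid [ 0.53128416 -0.08516255  0.09      ]
yaw of rail y from world y 0.2840891857831481 len 0.5839131036256304
plates yaw 0.7917578321556902 0.1717521936899439
```

```bash
cat > plan.py <<'E'
import sys, json
from h import *
from cell import manip
YAW=np.radians(0.4)
B=np.array([[0,1,0],[1,0,0],[0,0,-1.]]).T   # tool x=+Y, y=+X, z=-Z (columns)
def pose(t): return R.from_euler('z',YAW)*R.from_matrix(B)*R.from_euler('y',t,degrees=True)
def plan(wps,s=None):
    "wps: (x,y,z,tilt_deg,nrows); linear"
    s=s or manip.state(); p=np.array(s["ee_pos"]); q=R.from_quat(s["tcp_rot"]); rows=[]
    for x,y,z,t,n in wps:
        dp=(np.array([x,y,z])-p)/n; rv=(q.inv()*pose(t)).as_rotvec()/n
        for i in range(n):
            r=np.r_[q.inv().apply(dp)/.25, rv/(np.pi/2)]
            r=r.round(3)+0.; rows.append(r.tolist())
            p=p+q.apply(r[:3]*.25); q=q*R.from_rotvec(r[3:]*np.pi/2)
            if np.linalg.norm(r[:3])>.25 or np.linalg.norm(r[3:])*90>10.7: print("OVER",r)
    print(json.dumps(rows).replace(" ","")); print("end",p.round(4),q.as_matrix()[:,2].round(3))
if __name__=="__main__": plan(json.loads(sys.argv[1]))
E
python3 plan.py '[[0.47,0.22,0.22,0,12]]'
```

```text
[[-0.136,-0.101,0.004,0.0,0.0,0.071],[-0.146,-0.085,0.004,0.0,0.0,0.071],[-0.155,-0.068,0.004,0.0,0.0,0.071],[-0.161,-0.051,0.004,0.0,0.0,0.071],[-0.166,-0.032,0.004,0.0,0.0,0.071],[-0.169,-0.014,0.004,0.0,0.0,0.071],[-0.169,0.005,0.004,0.0,0.0,0.071],[-0.167,0.024,0.004,0.0,0.0,0.071],[-0.164,0.042,0.004,0.0,0.0,0.071],[-0.158,0.06,0.004,0.0,0.0,0.071],[-0.15,0.078,0.004,0.0,0.0,0.071],[-0.141,0.094,0.004,0.0,0.0,0.071]]
end [0.4701 0.2202 0.2187] [-0.001 -0.002 -1.   ]
```

```bash
python3 -m handwheel '[[-0.136,-0.101,0.004,0,0,0.071],[-0.146,-0.085,0.004,0,0,0.071],[-0.155,-0.068,0.004,0,0,0.071],[-0.161,-0.051,0.004,0,0,0.071],[-0.166,-0.032,0.004,0,0,0.071],[-0.169,-0.014,0.004,0,0,0.071],[-0.169,0.005,0.004,0,0,0.071],[-0.167,0.024,0.004,0,0,0.071],[-0.164,0.042,0.004,0,0,0.071],[-0.158,0.06,0.004,0,0,0.071],[-0.15,0.078,0.004,0,0,0.071],[-0.141,0.094,0.004,0,0,0.071]]' 0; python3 plan.py '[[0.531,-0.23,0.15,10,11]]'
```

```text
t: 1.6
ee_pos: [0.4708, 0.2194, 0.2189]
tcp_rot: [0.708, 0.706, -0.0, -0.0]
force: [0.1, 0.5, 0.1]
finger_gap: 0.003
finger_force: 0.0
[[-0.163,0.022,0.025,0.0,0.01,-0.001],[-0.164,0.022,0.022,0.0,0.01,-0.001],[-0.164,0.022,0.02,0.0,0.01,-0.001],[-0.164,0.021,0.017,0.0,0.01,-0.001],[-0.165,0.021,0.015,0.0,0.01,-0.001],[-0.165,0.021,0.012,0.0,0.01,-0.001],[-0.165,0.021,0.01,0.0,0.01,-0.001],[-0.165,0.02,0.007,0.0,0.01,-0.001],[-0.166,0.02,0.004,0.0,0.01,-0.001],[-0.166,0.02,0.002,0.0,0.01,-0.001],[-0.166,0.02,-0.001,0.0,0.01,-0.001]]
end [ 0.5309 -0.23    0.1501] [-0.002  0.172 -0.985]
```

```bash
python3 -m handwheel '[[-0.163,0.022,0.025,0,0.01,-0.001],[-0.164,0.022,0.022,0,0.01,-0.001],[-0.164,0.022,0.02,0,0.01,-0.001],[-0.164,0.021,0.017,0,0.01,-0.001],[-0.165,0.021,0.015,0,0.01,-0.001],[-0.165,0.021,0.012,0,0.01,-0.001],[-0.165,0.021,0.01,0,0.01,-0.001],[-0.165,0.02,0.007,0,0.01,-0.001],[-0.166,0.02,0.004,0,0.01,-0.001],[-0.166,0.02,0.002,0,0.01,-0.001],[-0.166,0.02,-0.001,0,0.01,-0.001]]'; python3 plan.py '[[0.531,-0.225,0.062,10,4]]'; python3 - <<'E'
from h import *
from cell import capture
c=capture("scene"); cv2.imwrite("pics/s1.png",cv2.resize(c["pixels"][120:300,180:420],None,fx=3.2,fy=3.2,interpolation=cv2.INTER_CUBIC))
E
```

```text
t: 2.98
ee_pos: [0.5319, -0.2297, 0.1498]
tcp_rot: [0.698, 0.711, 0.061, -0.062]
force: [0.9, 0.5, -0.4]
finger_gap: -0.003
finger_force: 0.0
[[-0.01,-0.001,0.087,0.0,0.0,0.002],[-0.01,-0.001,0.087,0.0,0.0,0.002],[-0.011,-0.001,0.087,0.0,0.0,0.002],[-0.011,-0.001,0.087,0.0,0.0,0.002]]
end [ 0.5308 -0.2251  0.0623] [-0.002  0.173 -0.985]
```

View pics/s1.png

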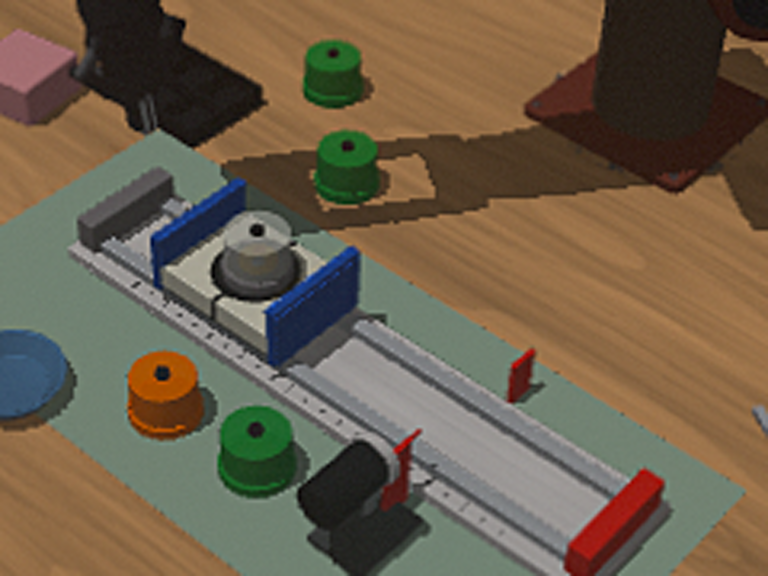

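The tool hovers above the grey stop at crop (145,110). The carriage hasn't moved, and the holder is upright on the deck at (256,255). Next I descend behind the start pad and creep up to it.

```bash
python3 -m handwheel '[[-0.01,-0.001,0.087,0,0,0.002],[-0.01,-0.001,0.087,0,0,0.002],[-0.011,-0.001,0.087,0,0,0.002],[-0.011,-0.001,0.087,0,0,0.002],[0.059,0,0.01,0,0,0],[0.059,0,0.01,0,0,0],[0.03,0,0.005,0,0,0],[0.01,0,0.002,0,0,0]]'; python3 - <<'E'
from h import *
from cell import capture,manip
c=capture("scene"); p=c["pixels"][150:250,190:310]; t=capture("top"); q=t["pixels"][150:250,250:370]
cv2.imwrite("pics/s2.png",np.hstack([cv2.resize(i,None,fx=3.3,fy=3.3,interpolation=cv2.INTER_CUBIC) for i in (p,q)]))
print(manip.state()["ee_pos"],blobs(t,(110,120,60),(130,255,255),30)[0])
E
```

```text
t: 4.03
ee_pos: [0.5315, -0.1833, 0.0642]
tcp_rot: [0.702, 0.707, 0.061, -0.061]
force: [0.1, -0.1, -0.6]
finger_gap: -0.001
finger_force: 0.0
[ 0.53124454 -0.18373927  0.06378967] [([286, 181, 4, 35, 127], [287.58, 198.01]), ([328, 181, 5, 18, 66], [329.52, 189.38])]
```

View pics/s2.png

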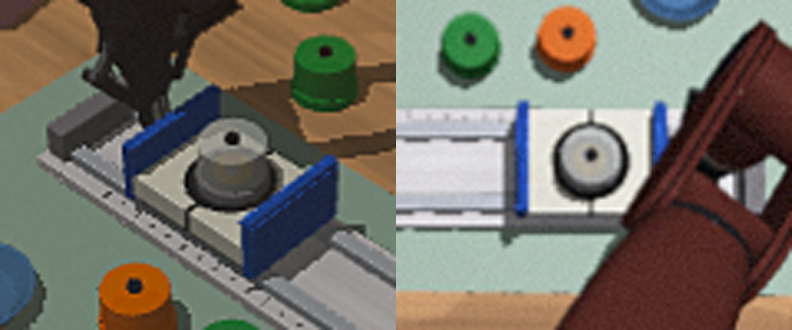

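The shut fingers stand low, just behind the start pad, at left crop (155,110), and the far blue end is still at top pixel (287.6,198). Now I push gently, ramping to about 0.04 m/s.

```bash
python3 -m handwheel '[[0.01,0,0.002,0,0,0],[0.01,0,0.002,0,0,0],[0.01,0,0.002,0,0,0],[0.01,0,0.002,0,0,0],[0.013,0,0.002,0,0,0],[0.016,0,0.003,0,0,0],[0.02,0,0.004,0,0,0],[0.02,0,0.004,0,0,0],[0.02,0,0.004,0,0,0],[0.02,0,0.004,0,0,0]]'; cat > car.py <<'E'
from h import *
from cell import capture,manip
def car():
    "carriage_y from far blue strip in the top view (offset +72.5 mm), and scene far-pad centroid"
    t=manip.state()["t"]; c=capture("top")
    b=[x for x in blobs(c,(110,120,60),(130,255,255),15)[0] if 150<x[1][1]<240 and 190<x[1][0]<350]
    return t,[(round(ray(c,[x[1]],.09)[0,1],4),x[0][2:]) for x in b]
if __name__=="__main__":
    print(car(),car(),np.round(manip.state()["ee_pos"],4),np.round(manip.state()["force"],1))
E
python3 car.py
```

```text
t: 5.38
ee_pos: [0.5306, -0.1455, 0.0624]
tcp_rot: [0.702, 0.707, 0.061, -0.061]
force: [0.3, 0.6, -0.8]
finger_gap: 0.005
finger_force: 0.0
(5.375, [(np.float64(0.0244), [5, 34, 113]), (np.float64(-0.1203), [5, 18, 64])]) (5.425, [(np.float64(0.0256), [4, 35, 126]), (np.float64(-0.1192), [5, 18, 64])]) [ 0.5305 -0.1453  0.0623] [-1.3 -0.1 -0.3]
```

```bash
python3 -m handwheel '[[0.02,0,0.004,0,0,0],[0.02,0,0.004,0,0,0],[0.02,0,0.004,0,0,0],[0.02,0,0.004,0,0,0],[0.02,0,0.004,0,0,0],[0.02,0,0.004,0,0,0]]';python3 car.py; python3 plan.py '[[0.531,-0.12,0.145,6,2],[0.531,0.04,0.16,-2,4],[0.531,0.17,0.15,-8,3],[0.531,0.22,0.066,-10,3]]'
```

```text
t: 6.22
ee_pos: [0.5304, -0.115, 0.0616]
tcp_rot: [0.702, 0.707, 0.061, -0.061]
force: [0.2, -0.1, 0.0]
finger_gap: -0.002
finger_force: 0.0
(6.225, [(np.float64(0.0596), [4, 34, 120]), (np.float64(-0.085), [5, 20, 72])]) (6.275, [(np.float64(0.0619), [5, 34, 117]), (np.float64(-0.0834), [5, 21, 69])]) [ 0.5303 -0.1147  0.0616] [ 0.3 -0.2 -0.1]
[[0.018,0.001,-0.166,0.0,-0.022,0.0],[0.013,0.001,-0.167,0.0,-0.022,0.0],[0.161,0.001,0.002,0.0,-0.022,0.0],[0.161,0.001,-0.004,0.0,-0.022,0.0],[0.16,0.001,-0.009,0.0,-0.022,0.0],[0.16,0.001,-0.015,0.0,-0.022,0.0],[0.174,0.001,0.007,0.0,-0.022,0.0],[0.174,0.001,0.001,0.0,-0.022,0.0],[0.174,0.001,-0.005,0.0,-0.022,0.0],[0.081,0.001,0.102,0.0,-0.008,0.0],[0.082,0.001,0.101,0.0,-0.008,0.0],[0.084,0.001,0.1,0.0,-0.008,0.0]]
end [0.531 0.22  0.066] [ 0.    -0.175 -0.985]
```

The carriage is coasting at about 0.041 m/s with roughly 170 mm to go. Now I hop over to the far side.

```bash
python3 -m handwheel '[[0.018,0.001,-0.166,0,-0.022,0],[0.013,0.001,-0.167,0,-0.022,0],[0.161,0.001,0.002,0,-0.022,0],[0.161,0.001,-0.004,0,-0.022,0],[0.16,0.001,-0.009,0,-0.022,0],[0.16,0.001,-0.015,0,-0.022,0],[0.174,0.001,0.007,0,-0.022,0],[0.174,0.001,0.001,0,-0.022,0],[0.174,0.001,-0.005,0,-0.022,0],[0.081,0.001,0.102,0,-0.008,0],[0.082,0.001,0.101,0,-0.008,0],[0.084,0.001,0.1,0,-0.008,0]]';python3 car.py
```

```text
t: 7.82
ee_pos: [0.5313, 0.2201, 0.0652]
tcp_rot: [0.702, 0.707, -0.062, 0.062]
force: [1.0, 0.2, 0.4]
finger_gap: -0.001
finger_force: 0.0
(7.825, [(np.float64(0.1123), [5, 35, 135]), (np.float64(-0.033), [4, 35, 132])]) (7.875, [(np.float64(0.1144), [5, 34, 139]), (np.float64(-0.0303), [5, 34, 119])]) [0.5284 0.2199 0.0623] [-1.5  0.2 -0.8]
```

```bash
python3 -m handwheel '[[0.05,0,-0.009,0,0,0],[0,0,0,0,0,0],[0,0,0,0,0,0],[0,0,0,0,0,0],[0,0,0,0,0,0],[0,0,0,0,0,0],[0,0,0,0,0,0],[0,0,0,0,0,0],[0,0,0,0,0,0],[0,0,0,0,0,0]]';python3 car.py
```

```text
t: 9.18
ee_pos: [0.5311, 0.2321, 0.066]
tcp_rot: [0.702, 0.707, -0.062, 0.062]
force: [0.0, 0.2, 0.8]
finger_gap: -0.003
finger_force: 0.0
(9.175, [(np.float64(0.1463), [4, 35, 128]), (np.float64(0.0015), [4, 34, 127])]) (9.225, [(np.float64(0.147), [5, 34, 137]), (np.float64(0.0023), [4, 34, 116])]) [0.5311 0.2321 0.066 ] [-0.2 -0.2  0.6]
```

```bash
python3 -m handwheel '[[0.05,0,-0.009,0,0,0],[0,0,0,0,0,0],[0,0,0,0,0,0],[0,0,0,0,0,0],[0,0,0,0,0,0],[0,0,0,0,0,0],[0,0,0,0,0,0],[0,0,0,0,0,0],[0,0,0,0,0,0],[0,0,0,0,0,0],[0,0,0,0,0,0],[0,0,0,0,0,0]]';python3 car.py;python3 -m handwheel '[[0,0,0,0,0,0],[0,0,0,0,0,0],[0,0,0,0,0,0],[0,0,0,0,0,0],[0,0,0,0,0,0],[0,0,0,0,0,0],[0,0,0,0,0,0],[0,0,0,0,0,0],[0,0,0,0,0,0],[0,0,0,0,0,0]]'; python3 car.py
```

```text
t: 10.78
ee_pos: [0.5311, 0.2448, 0.066]
tcp_rot: [0.702, 0.707, -0.062, 0.062]
force: [0.7, -0.1, -0.7]
finger_gap: 0.002
finger_force: 0.0
(10.775, [(np.float64(0.1751), [5, 34, 139]), (np.float64(0.0308), [5, 34, 111])]) (10.825, [(np.float64(0.176), [5, 33, 135]), (np.float64(0.0321), [4, 34, 124])]) [0.5311 0.2448 0.066 ] [ 0.2 -0.4  0.1]
t: 12.12
ee_pos: [0.5311, 0.2447, 0.066]
tcp_rot: [0.702, 0.707, -0.062, 0.062]
force: [0.9, -0.8, 0.4]
finger_gap: -0.0
finger_force: 0.0
(12.125, [(np.float64(0.193), [5, 35, 137]), (np.float64(0.0487), [5, 35, 122])]) (12.175, [(np.float64(0.1937), [5, 35, 139]), (np.float64(0.0495), [5, 34, 128])]) [0.5311 0.2447 0.066 ] [-0.2 -0.6  0.4]
```

```bash
python3 -m handwheel '[[0.02,0,-0.004,0,0,0],[0,0,0,0,0,0],[0,0,0,0,0,0],[0,0,0,0,0,0],[0,0,0,0,0,0],[0,0,0,0,0,0],[0,0,0,0,0,0],[0,0,0,0,0,0],[0,0,0,0,0,0],[0,0,0,0,0,0],[0,0,0,0,0,0],[0,0,0,0,0,0]]';python3 car.py;python3 -m handwheel '[[0,0,0,0,0,0],[0,0,0,0,0,0],[0,0,0,0,0,0],[0,0,0,0,0,0],[0,0,0,0,0,0],[0,0,0,0,0,0],[0,0,0,0,0,0],[0,0,0,0,0,0],[0,0,0,0,0,0],[0,0,0,0,0,0],[0,0,0,0,0,0],[0,0,0,0,0,0]]'; python3 car.py
```

```text
t: 13.72
ee_pos: [0.531, 0.2498, 0.0661]
tcp_rot: [0.702, 0.707, -0.062, 0.062]
force: [-0.3, 0.7, 0.2]
finger_gap: -0.001
finger_force: 0.0
(13.725, [(np.float64(0.2085), [5, 33, 129]), (np.float64(0.0634), [5, 34, 129])]) (13.775, [(np.float64(0.2087), [6, 34, 128]), (np.float64(0.0635), [5, 35, 133])]) [0.531  0.2499 0.0661] [ 0.1 -0.3  0.1]
t: 15.32
ee_pos: [0.531, 0.2499, 0.0661]
tcp_rot: [0.702, 0.707, -0.062, 0.062]
force: [0.0, -0.8, -0.2]
finger_gap: -0.001
finger_force: 0.0
(15.325, [(np.float64(0.2177), [5, 34, 134]), (np.float64(0.0731), [5, 34, 137])]) (15.375, [(np.float64(0.2181), [5, 34, 132]), (np.float64(0.0734), [5, 35, 134])]) [0.531  0.2499 0.0661] [ 0.3 -0.3 -0.1]
```

```bash
python3 - <<'E'
from h import *
from cell import capture
c=capture("scene"); d=capture("top")
pickle.dump([c,d],open("cap1.pkl","wb"))
a=cv2.resize(c["pixels"][200:310,240:400],None,fx=3.5,fy=3.5,interpolation=cv2.INTER_CUBIC)
b=cv2.resize(d["pixels"][150:240,180:340],None,fx=3.5,fy=3.5,interpolation=cv2.INTER_CUBIC)
im=np.vstack([a,b]); im=cv2.resize(im,None,fx=.85,fy=.85); print(im.shape); cv2.imwrite("pics/s3.png",im)
E
```

```text
(595, 476, 3)
```

View pics/s3.png

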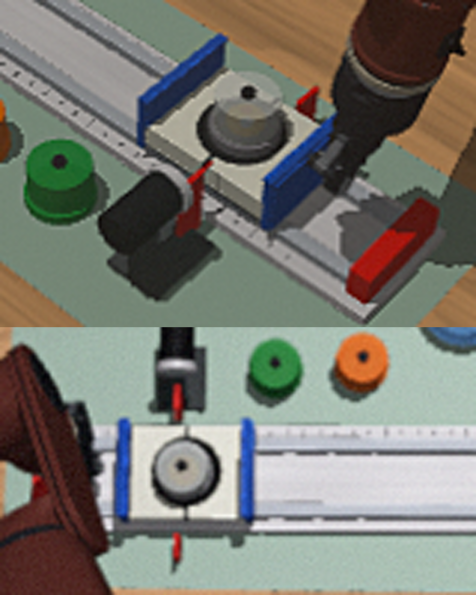

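The black line shows at lower crop (187,515), about 9 crop pixels (roughly 10 mm) short of the red plates at (178,400) and (177,548). The carriage is nearly stopped at about 5 mm/s, and the finger still stands clear at its far end. I'll let it run on and measure the line against the plates.

```bash
cat > lin.py <<'E'
from car import *
def measure():
    c=capture("top"); g=cv2.cvtColor(c["pixels"],cv2.COLOR_BGR2GRAY).astype(float)
    r,_=blobs(c,(0,130,70),(8,255,255),8)
    ix=[x for x in r if 232<x[1][0]<246 and 160<x[1][1]<235]
    bl=[x[1] for x in blobs(c,(110,120,60),(130,255,255),15)[0] if 150<x[1][1]<240 and 190<x[1][0]<350]
    x0=int(np.mean([b[0] for b in bl])); out=[]
    for rows in ((205,210),(183,188)):
        w=g[rows[0]:rows[1],x0-10:x0+11].mean(0); w=np.clip(np.median(w)-w-6,0,None)
        u=(w*np.arange(x0-10,x0+11)).sum()/max(w.sum(),1e-6)
        out.append((round(u,2),round(w.max(),1),np.round(ray(c,[[u,np.mean(rows)]],.06)[0,1],4)))
    print("blue mid",np.round(ray(c,bl,.09)[:,1],4),"line",out,"idx",[(x[1],np.round(ray(c,[x[1]],.07 if x[1][1]<200 else .045)[0,:2],4)) for x in ix])
measure();measure()
E
python3 lin.py; python3 -m handwheel '[[0,0,0,0,0,0],[0,0,0,0,0,0],[0,0,0,0,0,0],[0,0,0,0,0,0],[0,0,0,0,0,0],[0,0,0,0,0,0],[0,0,0,0,0,0],[0,0,0,0,0,0],[0,0,0,0,0,0],[0,0,0,0,0,0]]'; python3 lin.py
```

```text
blue mid [0.2187 0.074 ] line [(np.float64(242.39), np.float64(4.4), np.float64(0.1451)), (np.float64(241.99), np.float64(99.0), np.float64(0.1484))] idx [([239.07, 173.71], array([0.6169, 0.159 ])), ([239.04, 223.35], array([0.4439, 0.1567]))]
blue mid [0.2189 0.074 ] line [(np.float64(245.0), np.float64(0.2), np.float64(0.1359)), (np.float64(242.02), np.float64(102.2), np.float64(0.1483))] idx [([239.13, 174.32], array([0.6147, 0.1588])), ([239.04, 223.35], array([0.4439, 0.1567]))]
t: 16.88
ee_pos: [0.531, 0.2499, 0.0661]
tcp_rot: [0.702, 0.707, -0.062, 0.062]
force: [0.3, -0.3, -0.5]
finger_gap: 0.0
finger_force: 0.0
blue mid [0.2234 0.0777] line [(np.float64(240.36), np.float64(4.8), np.float64(0.1522)), (np.float64(240.85), np.float64(116.8), np.float64(0.1524))] idx [([239.09, 174.09], array([0.6156, 0.1589])), ([239.04, 223.35], array([0.4439, 0.1567]))]
blue mid [0.2231 0.0776] line [(np.float64(0.0), np.float64(0.0), np.float64(1.0645)), (np.float64(240.79), np.float64(116.4), np.float64(0.1527))] idx [([239.13, 173.97], array([0.616 , 0.1588])), ([239.05, 223.14], array([0.4447, 0.1567]))]
```

```bash
python3 -m handwheel '[[0,0,0,0,0,0],[0,0,0,0,0,0],[0,0,0,0,0,0],[0,0,0,0,0,0],[0,0,0,0,0,0],[0,0,0,0,0,0],[0,0,0,0,0,0],[0,0,0,0,0,0],[0,0,0,0,0,0],[0,0,0,0,0,0],[0,0,0,0,0,0],[0,0,0,0,0,0]]'; python3 lin.py;  python3 -m handwheel '[[0,0,0,0,0,0],[0,0,0,0,0,0],[0,0,0,0,0,0],[0,0,0,0,0,0],[0,0,0,0,0,0],[0,0,0,0,0,0],[0,0,0,0,0,0],[0,0,0,0,0,0],[0,0,0,0,0,0],[0,0,0,0,0,0],[0,0,0,0,0,0],[0,0,0,0,0,0]]'; python3 lin.py
```

```text
t: 18.48
ee_pos: [0.531, 0.2498, 0.0661]
tcp_rot: [0.702, 0.707, -0.062, 0.062]
force: [0.5, 0.3, 0.7]
finger_gap: 0.003
finger_force: 0.0
blue mid [0.2262 0.0809] line [(np.float64(239.48), np.float64(5.4), np.float64(0.1553)), (np.float64(240.02), np.float64(125.4), np.float64(0.1554))] idx [([239.07, 174.11], array([0.6155, 0.159 ])), ([239.04, 223.35], array([0.4439, 0.1567]))]
blue mid [0.2263 0.0811] line [(np.float64(237.76), np.float64(1.8), np.float64(0.1613)), (np.float64(239.96), np.float64(135.2), np.float64(0.1556))] idx [([239.09, 174.16], array([0.6153, 0.1589])), ([239.05, 223.18], array([0.4445, 0.1567]))]
t: 20.08
ee_pos: [0.531, 0.2498, 0.0661]
tcp_rot: [0.702, 0.707, -0.062, 0.062]
force: [0.3, -0.9, 0.2]
finger_gap: -0.002
finger_force: 0.0
blue mid [0.2268 0.0815] line [(np.float64(238.46), np.float64(2.8), np.float64(0.1589)), (np.float64(239.85), np.float64(111.2), np.float64(0.156))] idx [([239.03, 174.16], array([0.6153, 0.1591])), ([239.0, 223.05], array([0.445 , 0.1569]))]
blue mid [0.2267 0.0816] line [(np.float64(241.0), np.float64(4.8), np.float64(0.15)), (np.float64(239.87), np.float64(111.0), np.float64(0.1559))] idx [([239.1, 174.35], array([0.6146, 0.1589])), ([239.05, 223.32], array([0.444 , 0.1567]))]
```

The carriage is all but at rest, about 2.5 mm short of the index and well within tolerance. I withdraw the finger away from the pad, then lift it.

```bash
python3 -m handwheel '[[0.02,0,-0.004,0,0,0],[0.05,0,-0.009,0,0,0],[0.08,0,-0.014,0,0,0],[-0.02,0,-0.12,0,0,0],[-0.03,0,-0.18,0,0,0],[-0.03,0,-0.18,0,0,0],[0,0,0,0,0,0],[0,0,0,0,0,0],[0,0,0,0,0,0],[0,0,0,0,0,0],[0,0,0,0,0,0],[0,0,0,0,0,0]]'; python3 lin.py;  python3 -m handwheel '[[0,0,0,0,0,0],[0,0,0,0,0,0],[0,0,0,0,0,0],[0,0,0,0,0,0],[0,0,0,0,0,0],[0,0,0,0,0,0],[0,0,0,0,0,0],[0,0,0,0,0,0],[0,0,0,0,0,0],[0,0,0,0,0,0],[0,0,0,0,0,0],[0,0,0,0,0,0]]'; python3 lin.py; python3 - <<'E'
from h import *
from cell import capture
c=capture("scene"); d=capture("top")
cv2.imwrite("pics/s4.png",np.hstack([cv2.resize(i,None,fx=3.2,fy=3.2,interpolation=cv2.INTER_CUBIC) for i in (c["pixels"][200:310,255:375],d["pixels"][150:260,190:310])]))
E
```

```text
t: 21.68
ee_pos: [0.5308, 0.2891, 0.1876]
tcp_rot: [0.702, 0.707, -0.062, 0.062]
force: [0.4, 1.1, 0.6]
finger_gap: 0.002
finger_force: 0.0
blue mid [0.2267 0.0816] line [(np.float64(240.47), np.float64(1.8), np.float64(0.1518)), (np.float64(239.86), np.float64(111.2), np.float64(0.1559))] idx [([239.1, 174.35], array([0.6146, 0.1589])), ([239.04, 223.35], array([0.4439, 0.1567]))]
blue mid [0.2268 0.0815] line [(np.float64(239.02), np.float64(3.4), np.float64(0.1569)), (np.float64(239.81), np.float64(113.2), np.float64(0.1561))] idx [([239.12, 174.25], array([0.615 , 0.1588])), ([239.1, 222.95], array([0.4453, 0.1565]))]
t: 23.28
ee_pos: [0.5308, 0.2892, 0.1878]
tcp_rot: [0.702, 0.707, -0.062, 0.062]
force: [0.4, -0.0, -0.3]
finger_gap: 0.003
finger_force: 0.0
blue mid [0.2269 0.0815] line [(np.float64(240.0), np.float64(1.0), np.float64(0.1535)), (np.float64(239.84), np.float64(111.0), np.float64(0.156))] idx [([239.1, 174.1], array([0.6155, 0.1589])), ([239.04, 223.35], array([0.4439, 0.1567]))]
blue mid [0.2268 0.0815] line [(np.float64(0.0), np.float64(0.0), np.float64(1.0645)), (np.float64(239.84), np.float64(111.8), np.float64(0.156))] idx [([239.1, 174.13], array([0.6154, 0.1589])), ([239.04, 223.35], array([0.4439, 0.1567]))]
```

View pics/s4.png

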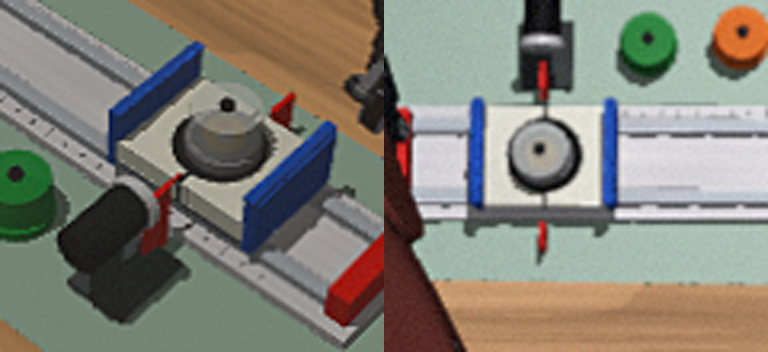

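In the last picture the black line (545,110 in the right crop) is level with the red plates (543,80) and (542,237). The carriage is at rest, the movement is centred and upright, and the gripper is clear.

```bash
python3 -c "
from cell import ticket
print(ticket.sign_off())"
```

```text
the job is handed in; nothing more can be done
None
```

I handed the job in at about 23 s: the carriage stands still with its line about 3 mm short of the index (tolerance 12 mm), the movement upright and centred, nothing touching it; drag slowed it to rest (the braking finger may barely have touched it), and no verdict came back.

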